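# Shut the orange tap in the lace-finishing table's supply box

## Robot

A 6-joint arm with a two-finger parallel gripper is mounted at the origin on the work surface. World frame = base frame: x ahead of the robot, y to its left, z up, the work surface at z = 0. Lengths are in m, angles in rad, forces in N, time in s.
With the tool pointing down it reaches from about 0.35 to 0.775 m from the base axis. Payload 7.3 kg.
Tool frame: the origin (TCP) lies between the finger pads; the fingertips stand 14 mm ahead of it and the grasp point (between the pads) lies 5 mm behind it; z points along the fingers, y is the direction in which the jaws open and shut (so a half turn about z gives the same grasp; the last joint's range is limited). The gripper opens to 92 mm and grips with 3 to 60 N. Pads are 19 mm wide; open, the fingers measure 130 mm over their backs; the gripper's body (75 mm by 190 mm) begins 47 mm behind the grasp point.
Start: joints at [-1.427, 0.342, 1.524, -0, 1.275, -0.146], TCP at [0.15, -0.503, 0.241] pointing down, gripper open.
Joint ranges: [-2.53, 2.53], [-0.77, 2.02], [0.04, 2.7], [-1, 4.14], [0.28, 2.66], [-3.11, 3.11]. Speed limits (rad/s): [2.57, 2.57, 3.14, 3.14, 3.14, 3.14].

## Interface

Orientations are given as [roll, pitch, yaw] about the fixed x, y, z axes, in that order (R = Rz(yaw) Ry(pitch) Rx(roll)).
In Python, from cell import robot gives the robot as it stands.
- The arm moves only by the shell command python3 -m creep 'ROWS' [FORCE]. ROWS is JSON, a list that holds one entry, the list of rows, each a list of 7 numbers: the shift along the tool's x, y, z in cm, then the turn, a rotation vector about the tool's x, y, z in degrees, then the gripper command: -1 is shut, 1 is fully open, values between are in proportion. In form: [[[tx, ty, tz, wx, wy, wz, gripper], ...]]. A call has 1 to 8 rows; each row is the pose to reach, as a shift and turn from the pose measured when the call began, along the tool's axes at that moment; what a row does not reach only later rows make up. A row lasts 1/10 s, in which the tool goes at most 50 mm and 8.59 degrees, less where a joint would pass 70% of its speed; a pose out of reach is approached as far as the arm can. A call with a gripper value outside its range is refused whole. The fingers move at their own pace and stop on an object; FORCE is the grip in N (left out, the last holds). Time passes only in rows, so rows that repeat a pose let the fingers close. It gives the time, the measured TCP pose, the force and the opening at its end, in the units of the state.
- robot.observe(): the state, without advancing time (a new reading comes with each control period).
- robot.read_camera(name): name is "side" or "top"; returns the picture (420x560x3 uint8, red, green, blue); there is no depth.
- robot.camera_params(name): a dict with "camera_matrix" (3x3 intrinsics, pixels), "R" (3x3) and "t" (3): a world point X has camera coordinates R X + t. Camera axes: x right, y down, z forward; pixel columns grow to the right and rows downward; lengths in m; the calibration is good to about 2 mm. A picture is of the moment at which its call begins. camera_params takes no time and is no camera call.
- robot.hand_in(): hands the job in, once; it reports no verdict.
Trained networks look in the newest picture that a camera, given by its name, has taken for a name from the list of things; names that differ only in an ending like _2 or _b are one class to them, and where a whole thing is asked for, a point or a joint stands for the part that bears it (a point fixed in the world has none). Each returns a list of dicts, best first, with "score" (0 to 1); they miss things now and then, are a little off and sometimes report something else, mostly with a low value. They report only what shows in the picture. A call takes as long as a camera call. They do not tell look-alikes from the thing itself.
- robot.look_for(camera, label): "centre" ([x, y, z] in m, in the coordinates of the camera as it stood for that picture, good to about 4 mm: the middle of the surface that is visible of it).
- robot.masks_of(camera, label): "mask" (420x560 bool, what is visible of it).
The state is a dict: "time": time; "qpos": joint angles; "qvel": joint speeds; "joint_efforts": joint torques, N m; "tool_pos": TCP position; "tool_rot": TCP orientation; "contact_force": force on the tool from outside, world axes, zero at the start; "torque": the same for the moment, N m; "opening": finger opening in m.
Only numpy, scipy, OpenCV 4.12 (cv2) and the standard library are available. Lean on these libraries where they do the work, as an engineer would, in place of code of your own. Each camera call takes 0.05 s, during which the arm holds its last target.

## Task

The steam press at this lace-making table is finished for the day. With the fingertips, push the loose wooden cover of the supply box along its guides by its dark ridge, to the other end of the box, so that the two taps lie open to view; then push the orange tap handle round a quarter turn until it is fully shut, pointing straight across its pipe. Slide the cover, do not lift it off, leave it at that other end, leave the white tap as it is and the bottle, spool and pin jar where they stand, and end clear of everything.

Things in the scene. Friction and masses are not known exactly. Their poses are not given: they have to be found in the camera images.
- box: Fixed wooden supply box, 232 (its x) x 250 (its y) mm; yaw within 20 degrees. Origin: centre of its underside, on the table, z up. Long walls 66 mm high carry the cover; guides along both long sides reach 76 mm, end stops at y = -122 and 122 mm (6 mm thick) reach 78 mm. The -y half is a closed deck, 64.5 mm high. Pipe stubs stick out to y = -160 and 160 mm, 32 mm high.
- opening (a point): Centre of the box's opening (hidden by the cover at the start), 66 mm above the table, 60 mm from the box's centre along its +y. Opening: 200 (x) x 119 (y) mm, its floor 6 mm above the table. Two steel pipes run along y at box x = -46 and 42 mm, each with a tap, pivot at box y = 30 mm; which tap is on which pipe varies.
- cover: Loose light-wood board, 216 (x) x 118 (y) x 8 mm, 0.3 to 0.55 kg, between the guides with 2 mm play. Origin: centre of its underside, 66 mm above the table; axes as the box's. Starts with its centre at box y = 52 to 58 mm; slides along the box's -y (2 to 7 N) up to the stop, centre at y = -60 mm.
- ridge (a point): Top centre of the dark wooden ridge on the cover's middle, 104 mm above the table. Ridge: 70 (x) x 18 (y) mm, 30 mm high over the board. Push on its +y face.
- orange_handle (a joint): Orange tap handle: 0 = open (lever along the pipe, to the box's +y), 1.571 = shut, at its stop (lever across the pipe, to the box's +x). Grows clockwise from above; starts at 0 to 0.25. Stiff (about 0.10 N m, 2 to 3 N near the tip); stays where it is left.
- orange_pivot (a point): Top of the orange handle on its vertical pivot axis, 56 mm above the table. The handle is a flat lever 12 mm wide and 16 mm high (40 to 56 mm above the table), with a hub of 24 mm diameter; it reaches 55 mm from the axis.
- orange_tip (a point): Top of the orange lever's free end, 55 mm from the pivot axis, 56 mm above the table.
- white_handle (a joint): Angle of the white tap handle, the same kind, counted the same way; starts between 0 and 0.25 and must stay so.
- white_pivot (a point): Top of the white handle on its vertical pivot axis, 56 mm above the table; 88 mm from the orange one along the box's x.
- white_tip (a point): Top of the white lever's free end, 55 mm from its axis.
- bottle: Bystander: clear bottle with a blue cap, 62 mm across, 190 mm high, beyond the box's -y end; origin at its underside's centre.
- spool: Bystander: wooden spool, 44 mm across, 50 mm high, beyond the box's -y end; origin at its underside's centre.
- pin_jar: Bystander: small glass jar with a steel lid, 52 mm across, 55 mm high, beyond the box's +y end; origin at its underside's centre.
Things that resemble listed ones, but are neither listed nor needed, are in the scene too. Several things have the shape of the cover; the one meant has the colours described above.

How it is judged:
By the outcome, as a careful person would: the job done as asked, in the order asked, and still so for the second after the job is handed in, with the robot touching nothing.
It also fails if it takes over 45 s, if anything falls off the work surface, if the arm or the gripper's body presses on something with over 40 N, if the wrist force passes 120 N, or if a joint passes its speed limit or range.

## Working session

There is one attempt and no reset: what is moved stays moved. The work goes in short steps, Python scripts to look and compute and a shell command to move; the robot and the scene stay as the last step left them, time stands still between calls to the robot, and variables do not carry over. Pictures are saved under pics/ and viewed, and the job is handed in when it is done.

```bash
ls; mkdir -p pics; python3 - <<'E'
from cell import robot
import cv2
for c in ("side","top"):
    im=robot.read_camera(c); cv2.imwrite(f"pics/{c}0.png",im[:,:,::-1])
    p=robot.camera_params(c); print(c,p)
print(robot.observe())
E
```

```text
pics
side {'camera_matrix': array([[533.10369537,   0.        , 281.31282502],
       [  0.        , 533.10369537, 207.87077408],
       [  0.        ,   0.        ,   1.        ]]), 'R': array([[ 9.98629745e-01, -5.23309849e-02,  3.15884948e-04],
       [-3.75355091e-02, -7.20468328e-01, -6.92471281e-01],
       [ 3.64652892e-02,  6.91510562e-01, -7.21445373e-01]]), 't': array([-0.5236377 ,  0.07280789,  1.52376741])}
top {'camera_matrix': array([[429.94816004,   0.        , 276.33475722],
       [  0.        , 429.94816004, 208.19807044],
       [  0.        ,   0.        ,   1.        ]]), 'R': array([[-0.00679108, -0.99992222, -0.01046077],
       [-0.99577548,  0.00772011, -0.09149636],
       [ 0.09157   ,  0.00979522, -0.99575047]]), 't': array([0.00131267, 0.50174761, 1.22408873])}
{'time': 0.1, 'qpos': array([-1.42702386e+00,  3.42646500e-01,  1.52492486e+00, -1.13609637e-05,
        1.27541800e+00, -1.45953503e-01]), 'qvel': array([-0.00051048, -0.00316845, -0.00304245,  0.00038716,  0.00047683,
       -0.00073969]), 'joint_efforts': array([ 2.36077285e-03, -4.32000947e+01, -2.44695389e+01,  7.19437050e-02,
        5.26010105e-02, -6.09700442e-05]), 'tool_pos': array([ 0.14997762, -0.50275481,  0.24011668]), 'tool_rot': array([-3.14020922e+00, -1.92382322e-04,  2.89729150e-01]), 'contact_force': array([ 0.75025235,  0.12296005, -0.23448902]), 'torque': array([ 0.05206643, -0.08105042,  0.00781603]), 'opening': 0.09184360874328155}
```

View pics/side0.png

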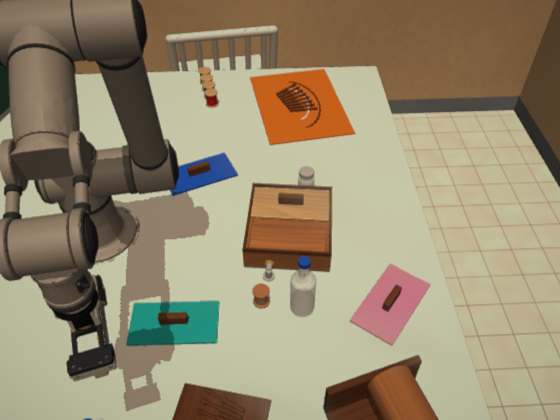

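View pics/top0.png

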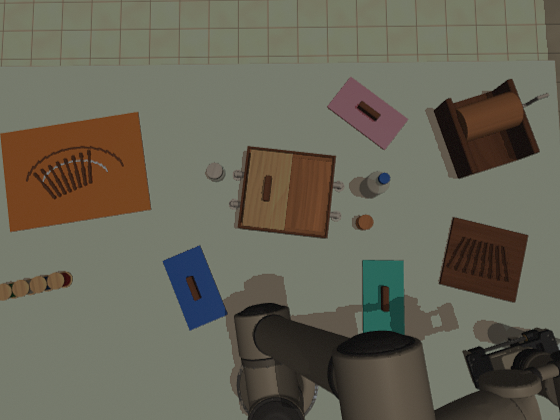

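```bash
python3 - <<'E'
import cv2
a=cv2.imread("pics/top0.png")[130:255,195:410]; cv2.imwrite("pics/top0c.png",cv2.resize(a,None,fx=3.7,fy=3.7,interpolation=cv2.INTER_CUBIC))
a=cv2.imread("pics/side0.png")[155:315,230:350]; cv2.imwrite("pics/side0c.png",cv2.resize(a,None,fx=3.7,fy=3.7,interpolation=cv2.INTER_CUBIC))
E
```

```text
(no output)
```

View pics/top0c.png

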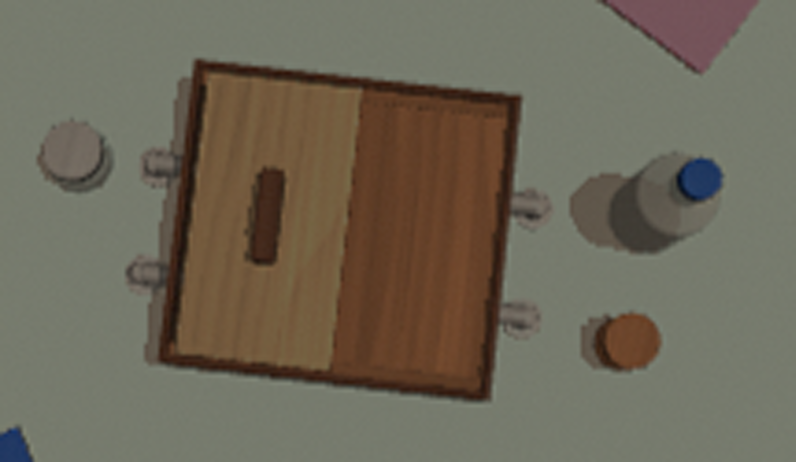

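View pics/side0c.png

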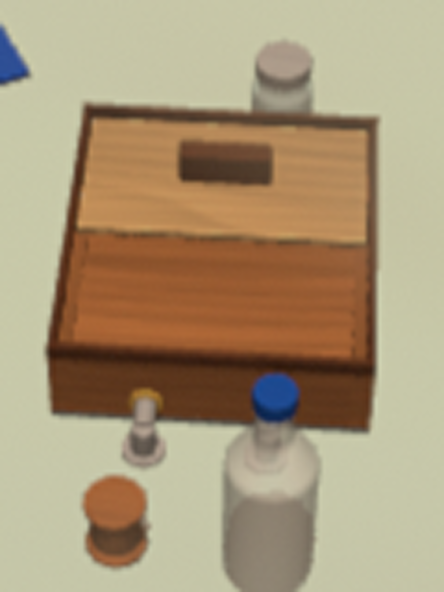

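```bash
cat > h.py <<'E'
import numpy as np
from cell import robot
def ray(c,uv,z):
    p=robot.camera_params(c);K=p["camera_matrix"];R=np.array(p["R"]);t=np.array(p["t"])
    d=R.T@np.linalg.inv(K)@np.array([uv[0],uv[1],1.]);o=-R.T@t
    return o+d*(z-o[2])/d[2]
def proj(c,X):
    p=robot.camera_params(c);q=p["R"]@np.asarray(X)+p["t"];q=p["camera_matrix"]@q;return q[:2]/q[2]
E
python3 - <<'E'
from h import *
from scipy.optimize import least_squares
obj=[(116,125),(116,-125),(-116,-125),(-116,125)]
T=[(197,60),(521,96),(490,400),(160,362)]
S={(-116,125):(84,103),(116,125):(378,118),(116,-125):(375,368),(-116,-125):(48,350)}
obs=[]
for o,u in zip(obj,T): obs.append(("top",o,np.array(u)/3.7+[195-.4,130-.4]))
for o,u in S.items(): obs.append(("side",o,np.array(u)/3.7+[230-.4,155-.4]))
for c in ("top","side"):
    P=[(o,ray(c,u,.077)) for cc,o,u in obs if cc==c]
    for q in P: print(c,q)
    def f(p):
        C,s=np.cos(p[2]),np.sin(p[2])
        return np.ravel([np.array([C*o[0]-s*o[1],s*o[0]+C*o[1]])/1000+p[:2]-X[:2] for o,X in P])
    r=least_squares(f,[.5,0,0]);print(r.x,np.degrees(r.x[2]),np.round(r.fun*1000,1))
for c in("top","side"):
    p=robot.camera_params(c)
    for l in("box","cover","ridge","bottle","spool","pin_jar"):
        for d in robot.look_for(c,l): print(c,l,round(d["score"],2),np.round(p["R"].T@(np.array(d["centre"])-p["t"]),3))
E
```

```text
top ((116, 125), array([0.67367495, 0.07611165, 0.077     ]))
top ((116, -125), array([ 0.64364246, -0.16940539,  0.077     ]))
top ((-116, -125), array([ 0.41409456, -0.14192173,  0.077     ]))
top ((-116, 125), array([0.44416995, 0.1039548 , 0.077     ]))
[ 0.54389548 -0.03281517 -0.1208941 ] -6.926721666309622 [ 0.4  1.2  0.3 -1.5 -0.4 -1.  -0.4  1.3]
side ((-116, 125), array([0.44501747, 0.1070615 , 0.077     ]))
side ((116, 125), array([0.67499312, 0.07797746, 0.077     ]))
side ((116, -125), array([ 0.64336116, -0.17158499,  0.077     ]))
side ((-116, -125), array([ 0.41608929, -0.1435478 ,  0.077     ]))
[ 0.54486526 -0.03252346 -0.12223124] -7.003334384320433 [-0.  -1.4  0.2 -0.6  1.4  0.9 -1.6  1.1]
top box 0.96 [ 0.532 -0.082  0.066]
top box 0.49 [ 0.457 -0.247  0.048]
top cover 0.97 [ 0.784 -0.271  0.006]
top cover 0.67 [0.275 0.236 0.009]
top cover 0.67 [ 0.536 -0.085  0.067]
top cover 0.61 [ 0.247 -0.305  0.011]
top cover 0.56 [0.547 0.02  0.077]
top ridge 0.93 [ 0.785 -0.275  0.005]
top ridge 0.66 [0.276 0.235 0.007]
top ridge 0.59 [ 0.244 -0.303  0.009]
top bottle 0.93 [ 0.551 -0.265  0.125]
top bottle 0.41 [ 0.456 -0.248  0.046]
top bottle 0.29 [0.604 0.171 0.055]
top spool 0.58 [ 0.458 -0.25   0.048]
top pin_jar 0.59 [0.6   0.169 0.056]
side box 0.59 [ 0.531 -0.115  0.071]
side cover 0.97 [ 0.786 -0.286  0.011]
side cover 0.92 [0.551 0.017 0.077]
side cover 0.83 [ 0.247 -0.319  0.013]
side cover 0.79 [0.293 0.229 0.015]
side ridge 0.84 [0.294 0.228 0.005]
side ridge 0.75 [0.553 0.012 0.073]
side ridge 0.73 [ 0.786 -0.285  0.008]
side ridge 0.68 [ 0.243 -0.314  0.008]
side bottle 0.65 [ 0.558 -0.298  0.111]
side bottle 0.29 [0.552 0.017 0.073]
side spool 0.87 [ 0.462 -0.264  0.048]
side pin_jar 0.59 [0.607 0.162 0.05 ]
```

```bash
cat >> h.py <<'E'
from scipy.spatial.transform import Rotation as Ro
BX=np.array([.5443,-.0327]);BY=-.1215
def b2w(x,y):
    c,s=np.cos(BY),np.sin(BY);return BX+np.array([c*x-s*y,s*x+c*y])/1000
def w2b(p):
    c,s=np.cos(BY),np.sin(BY);d=(np.array(p[:2])-BX)*1000;return np.array([c*d[0]+s*d[1],-s*d[0]+c*d[1]])
def plan(x,y,z,yaw=np.pi/2+BY):
    "box mm x,y, world z mm -> shift cm along tool axes, rotvec deg"
    o=robot.observe();R=Ro.from_euler("xyz",o["tool_rot"])
    w=np.array([*b2w(x,y),z/1000])
    rel=R.inv()*Ro.from_euler("xyz",[np.pi,0,yaw])
    return np.round(R.inv().apply(w-o["tool_pos"])*100,2),np.round(np.degrees(rel.as_rotvec()),2)
def st():
    o=robot.observe();print("t",round(o["time"],2),"box",np.round(w2b(o["tool_pos"]),1),"z",round(o["tool_pos"][2]*1000,1),"rpy",np.round(np.degrees(o["tool_rot"]),1),"F",np.round(o["contact_force"],1),"q",np.round(o["qpos"],2),"op",round(o["opening"],3))
E
python3 - <<'E'
from h import *
st();print(plan(0,85,300));print(plan(0,85,240))
for n,u in dict(tl=(258,168),bl=(247,263),tr=(285,170),br=(273,266)).items(): print(n,w2b(ray("top",np.array(u)/3.7+[194.6,129.6],.104)))
for u in ((362,88),(332,370)): print(w2b(ray("top",np.array(u)/3.7+[194.6,129.6],.074)))
print(w2b([.604,.168]),w2b([.554,-.28]),w2b([.46,-.255]))
E
```

```text
t 0.7 box [-334.3 -514.7] z 240.8 rpy [180.    0.   16.6] F [-0.4  0.1  0. ] q [-1.43  0.34  1.52 -0.    1.28 -0.15] op 0.092
(array([ 54.62, -41.61,  -5.93]), array([ 1.000e-02,  1.000e-02, -6.644e+01]))
(array([ 54.62, -41.61,   0.07]), array([ 1.000e-02,  1.000e-02, -6.644e+01]))
tl [33.51077043 66.29314269]
bl [-37.46476376  66.06738343]
tr [34.2744468  46.31117489]
br [-37.50075733  46.83762292]
[108.46841041  -3.37161836]
[-107.10912     -4.8837125]
[ 34.93479076 206.45614642] [  39.6015689  -244.30123974] [ -56.73549059 -230.87846177]
```

```bash
python3 -m creep '[[[1,-1,-2,0,0,-4,-1],[4,-3,-4,0,0,-8,-1],[8,-6,-6,0,0,-12,-1],[12,-9,-6,0,0,-16,-1],[16,-12,-6,0,0,-20,-1],[20,-15,-6,0,0,-24,-1],[24,-18,-6,0,0,-28,-1],[28,-21,-6,0,0,-32,-1]]]' 30; python3 -c "
from h import *
st();print(plan(0,85,250))"
```

```text
time: 1.5
tool_pos: [0.357, -0.223, 0.3011]
tool_rot: [3.141, 0.0, 0.851]
contact_force: [1.2, -0.4, -0.1]
opening: 0.0326
t 1.5 box [-162.9 -211.6] z 301.1 rpy [179.9   0.   48.7] F [ 1.2 -0.4 -0.1] q [-0.74  0.1   1.67 -0.    1.37 -0.02] op 0.033
(array([33.68, -3.26,  5.1 ]), array([ 6.000e-02,  2.000e-02, -3.429e+01]))
```

```bash
python3 -m creep '[[[4,-0.4,0,0,0,-5,-1],[9,-0.9,0,0,0,-10,-1],[14,-1.4,0,0,0,-15,-1],[19,-1.9,0,0,0,-20,-1],[24,-2.3,0,0,0,-25,-1],[28,-2.7,1,0,0,-30,-1],[32,-3.1,3,0,0,-34.3,-1],[33.7,-3.3,5,0,0,-34.3,-1]]]' 30; python3 -c "
from h import *
st();print(plan(0,85,98))"
```

```text
time: 2.3
tool_pos: [0.5559, 0.0551, 0.2503]
tool_rot: [3.139, -0.0, 1.454]
contact_force: [0.0, -0.2, -0.3]
opening: 0.0004
t 2.3 box [ 0.9 88.5] z 250.3 rpy [179.9  -0.   83.3] F [ 0.  -0.2 -0.3] q [-0.04  0.4   1.42  0.    1.33  0.08] op 0.0
(array([-0.35, -0.13, 15.23]), array([ 0.12, -0.01,  0.28]))
```

```bash
python3 -m creep '[[[-0.2,-0.1,3,0,0,0.3,-1],[-0.2,-0.1,6,0,0,0.3,-1],[-0.2,-0.1,9,0,0,0.3,-1],[-0.2,-0.1,11.5,0,0,0.3,-1],[-0.2,-0.1,13.5,0,0,0.3,-1],[-0.2,-0.1,14.6,0,0,0.3,-1],[-0.2,-0.1,15.2,0,0,0.3,-1],[-0.2,-0.1,15.2,0,0,0.3,-1]]]' 30; python3 -c "
from h import *
import cv2
st();print(plan(0,-42,98))
a=np.hstack([robot.read_camera('top')[130:255,195:410],])
b=robot.read_camera('side')[155:315,230:350]
cv2.imwrite('pics/t1.png',cv2.resize(a,None,fx=3,fy=3)[:,:,::-1]);cv2.imwrite('pics/s1.png',cv2.resize(b,None,fx=3,fy=3)[:,:,::-1])"
```

```text
time: 3.1
tool_pos: [0.555, 0.0532, 0.0981]
tool_rot: [3.14, -0.0, 1.449]
contact_force: [-0.0, -0.6, 0.5]
opening: 0.0006
t 3.1 box [ 0.2 86.5] z 98.1 rpy [179.9  -0.   83. ] F [-0.  -0.6  0.5] q [-0.04  0.55  1.62  0.    0.97  0.08] op 0.001
(array([-1.285e+01, -2.000e-02,  1.000e-02]), array([ 0.09, -0.01, -0.02]))
```

View pics/s1.png

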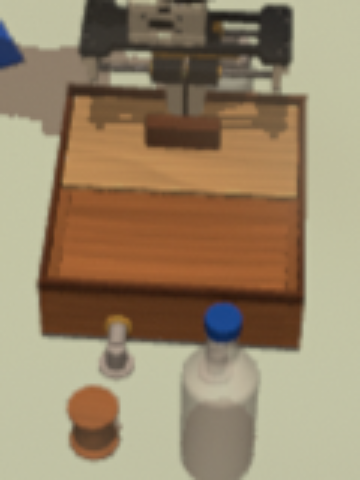

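The fingers stand behind the dark ridge of the light cover (ridge at crop px (183,131), fingertips at (190,100)), with no contact yet. Next I'll push along tool −x.

```bash
python3 -m creep '[[[-0.7,0,0,0,0,0,-1],[-1.4,0,0,0,0,0,-1],[-2.1,0,0,0,0,0,-1],[-2.9,0,0,0,0,0,-1],[-3.7,0,0,0,0,0,-1],[-4.5,0,0,0,0,0,-1],[-5.3,0,0,0,0,0,-1],[-6.1,0,0,0,0,0,-1]]]' 30; python3 -c "
from h import *
st();print(plan(0,-42,98))"
```

```text
time: 4.0
tool_pos: [0.5481, -0.0081, 0.0991]
tool_rot: [3.138, -0.0, 1.449]
contact_force: [0.3, 3.3, 0.9]
opening: 0.0002
t 4.0 box [ 0.8 24.9] z 99.1 rpy [179.8  -0.   83. ] F [0.3 3.3 0.9] q [-0.15  0.53  1.65  0.    0.96 -0.03] op 0.0
(array([-6.69, -0.08,  0.11]), array([ 0.2 , -0.02, -0.03]))
```

```bash
python3 -m creep '[[[-0.8,-0.05,0.05,0,0,0,-1],[-1.7,-0.05,0.1,0,0,0,-1],[-2.6,-0.05,0.1,0,0,0,-1],[-3.5,-0.05,0.1,0,0,0,-1],[-4.4,-0.05,0.1,0,0,0,-1],[-5.3,-0.05,0.1,0,0,0,-1],[-6.0,-0.05,0.1,0,0,0,-1],[-6.3,-0.05,0.1,0,0,0,-1]]]' 30; python3 -c "
from h import *
st();print(plan(0,-42,98))"
```

```text
time: 4.8
tool_pos: [0.5397, -0.0715, 0.0979]
tool_rot: [3.139, -0.0, 1.448]
contact_force: [-0.5, 2.9, -0.3]
opening: 0.0005
t 4.8 box [  0.1 -39. ] z 97.9 rpy [179.8  -0.   83. ] F [-0.5  2.9 -0.3] q [-0.27  0.53  1.66  0.    0.95 -0.15] op 0.0
(array([-0.3 , -0.01, -0.02]), array([ 0.17, -0.01, -0.07]))
```

```bash
python3 -m creep '[[[-0.2,0,0,0,0,0,-1],[-0.4,0,0,0,0,0,-1],[-0.6,0,0,0,0,0,-1],[-0.7,0,0,0,0,0,-1]]]' 30; python3 -c "
from h import *
st()"
```

```text
time: 5.2
tool_pos: [0.5395, -0.0722, 0.0986]
tool_rot: [3.138, -0.01, 1.447]
contact_force: [3.6, 33.7, 9.7]
opening: 0.0006
t 5.2 box [  0.  -39.8] z 98.6 rpy [179.8  -0.6  82.9] F [ 3.6 33.7  9.7] q [-0.28  0.53  1.66  0.01  0.95 -0.16] op 0.001
```

```bash
python3 -m creep '[[[0.6,0,0,0,0,0,-1],[1.5,0,0,0,0,0,-1],[2.5,0,-2,0,0,0,-1],[3,0,-6,0,0,0,-1],[3,0,-10,0,0,0,-1],[3,-3,-14,0,0,0,-1],[3,-8,-16,0,0,0,-1],[3,-13,-17,0,0,0,-1]]]' 30; python3 -c "
from h import *
st()
import cv2
a=robot.read_camera('top')
b=robot.read_camera('side')
cv2.imwrite('pics/t2full.png',a[:,:,::-1]);cv2.imwrite('pics/s2full.png',b[:,:,::-1])
cv2.imwrite('pics/t2.png',cv2.resize(a[130:255,195:410],None,fx=3.7,fy=3.7,interpolation=2)[:,:,::-1]);cv2.imwrite('pics/s2.png',cv2.resize(b[155:315,230:350],None,fx=3.7,fy=3.7,interpolation=2)[:,:,::-1])"
```

```text
time: 6.0
tool_pos: [0.4175, -0.0291, 0.269]
tool_rot: [3.135, -0.009, 1.447]
contact_force: [-2.0, -0.6, -0.6]
opening: 0.0004
t 6.0 box [-126.3  -11.8] z 269.0 rpy [179.6  -0.5  82.9] F [-2.  -0.6 -0.6] q [-0.26  0.12  1.74  0.01  1.28 -0.14] op 0.0
```

View pics/s2.png

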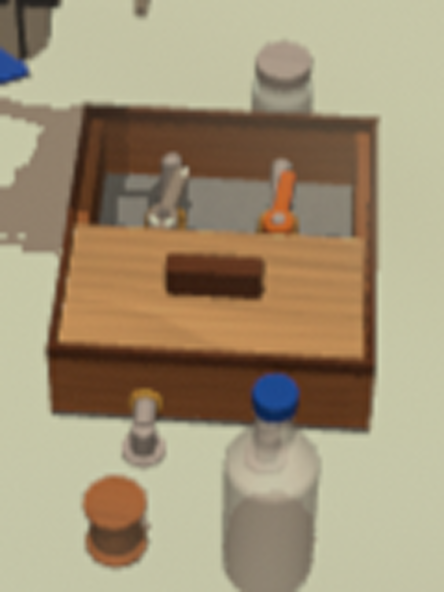

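View pics/t2.png

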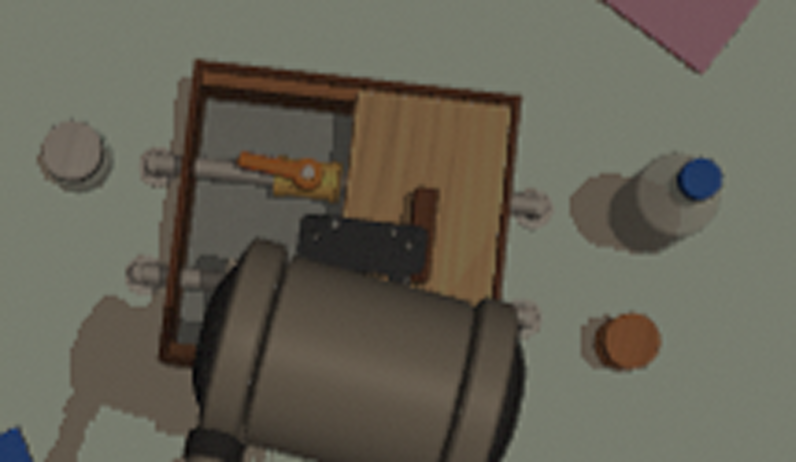

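```bash
python3 - <<'E'
from h import *
def m(c,uv,o): return np.round(w2b(ray(c,np.array(uv)/3.7+np.array(o)-.4,.056)),1)
T=[195,130];S=[230,155]
print("orange top piv,tip",m("top",(308,174),T),m("top",(240,159),T))
print("orange side",m("side",(279,217),S),m("side",(287,172),S))
print("white side",m("side",(163,215),S),m("side",(183,168),S))
st();print(plan(8,78,57))
E
```

```text
orange top piv,tip [41.1 30.3] [46.8 83.7]
orange side [42.9 33.6] [47.2 82.1]
white side [-45.4  29.5] [-33.8  80.8]
t 6.1 box [-130.4  -11.2] z 268.9 rpy [179.8  -0.5  82.9] F [ 0.1  0.4 -0.9] q [-0.26  0.11  1.75  0.01  1.28 -0.14] op 0.0
(array([ 8.75, 13.75, 21.32]), array([ 0.2 , -0.51, -0.11]))
```

```bash
python3 -m creep '[[[3,4,3,0,0,0,-1],[6,8,6,0,0,0,-1],[9.9,12,8,0.2,-0.5,-0.1,-1],[9.9,13.75,10,0.2,-0.5,-0.1,-1],[9.9,13.75,10,0.2,-0.5,-0.1,-1]]]' 30; python3 -c "
from h import *
st();print(plan(8,89,57))"
```

```text
time: 6.6
tool_pos: [0.5638, 0.0553, 0.164]
tool_rot: [-3.134, 0.001, 1.451]
contact_force: [-0.4, 0.1, -1.2]
opening: 0.0004
t 6.6 box [ 8.6 89.7] z 164.0 rpy [-1.796e+02  1.000e-01  8.310e+01] F [-0.4  0.1 -1.2] q [-0.04  0.49  1.51 -0.    1.15  0.08] op 0.0
(array([-0.06,  0.02, 10.7 ]), array([-0.44,  0.06,  0.09]))
```

```bash
python3 -m creep '[[[-0.05,0,3,-0.4,0,0,-1],[-0.05,0,5.5,-0.4,0,0,-1],[-0.05,0,7.5,-0.4,0,0,-1],[-0.05,0,9,-0.4,0,0,-1],[-0.05,0,10,-0.4,0,0,-1],[-0.05,0,10.7,-0.4,0,0,-1],[-0.05,0,10.7,-0.4,0,0,-1]]]' 30; python3 -c "
from h import *
st();print(plan(73,45.5,57))
import cv2
b=robot.read_camera('side')
cv2.imwrite('pics/s3.png',cv2.resize(b[155:315,230:350],None,fx=3.7,fy=3.7,interpolation=2)[:,:,::-1])"
```

```text
time: 7.3
tool_pos: [0.5626, 0.0545, 0.0568]
tool_rot: [-3.14, 0.001, 1.451]
contact_force: [0.1, -0.2, -0.1]
opening: 0.0003
t 7.3 box [ 7.6 88.8] z 56.8 rpy [-1.799e+02  1.000e-01  8.310e+01] F [ 0.1 -0.2 -0.1] q [-0.04  0.62  1.63 -0.    0.89  0.08] op 0.0
(array([-4.34,  6.54, -0.03]), array([-0.07,  0.08,  0.07]))
```

View pics/s3.png

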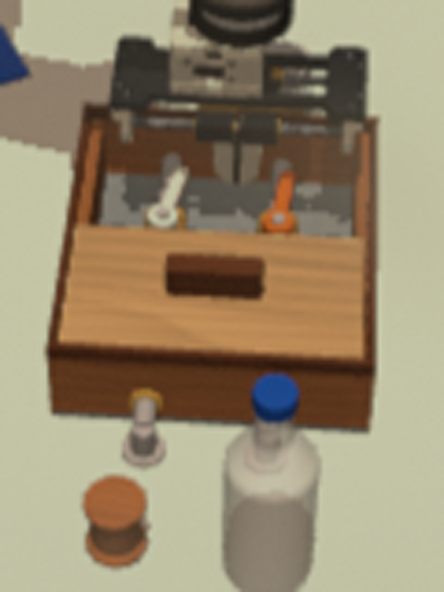

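```bash
python3 -m creep '[[[0.1,0.7,0,0,0,0,-1],[0.1,1.4,0,0,0,0,-1],[0.05,2.2,0,0,0,0,-1],[-0.1,2.95,0,0,0,0,-1],[-0.35,3.65,0,0,0,0,-1],[-0.7,4.3,0,0,0,0,-1],[-1.1,4.85,0,0,0,0,-1],[-1.6,5.3,0,0,0,0,-1]]]' 30; python3 -c "
from h import *
st();print(plan(73,45.5,57))
import cv2
b=robot.read_camera('side')
cv2.imwrite('pics/s4.png',cv2.resize(b[155:315,230:350],None,fx=3.7,fy=3.7,interpolation=2)[:,:,::-1])"
```

```text
time: 8.15
tool_pos: [0.6147, 0.0322, 0.0576]
tool_rot: [3.141, 0.001, 1.451]
contact_force: [1.5, 4.2, 2.0]
opening: 0.0003
t 8.15 box [62.  72.9] z 57.6 rpy [179.9   0.   83.1] F [1.5 4.2 2. ] q [-0.07  0.69  1.48 -0.    0.97  0.05] op 0.0
(array([-2.74,  1.1 ,  0.06]), array([0.06, 0.05, 0.08]))
```

View pics/s4.png

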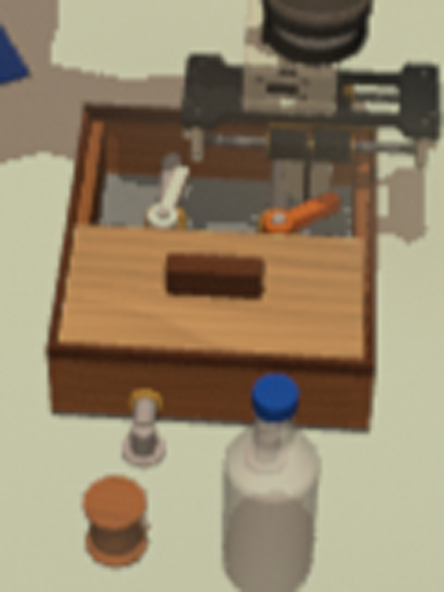

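```bash
python3 -m creep '[[[-0.6,0.4,0.05,0,0,0,-1],[-1.2,0.75,0.05,0,0,0,-1],[-1.8,1.0,0.05,0,0,0,-1],[-2.3,1.1,0.05,0,0,0,-1],[-2.65,1.1,0.05,0,0,0,-1],[-2.8,1.1,0.05,0,0,0,-1]]]' 30; python3 -c "
from h import *
st()"
```

```text
time: 8.8
tool_pos: [0.6234, 0.0051, 0.0572]
tool_rot: [3.139, -0.005, 1.449]
contact_force: [5.8, 21.4, 0.5]
opening: 0.0006
t 8.8 box [74.  47.1] z 57.2 rpy [179.8  -0.3  83. ] F [ 5.8 21.4  0.5] q [-0.12  0.7   1.45  0.01  0.98  0.  ] op 0.001
```

```bash
python3 -m creep '[[[0.6,-0.1,0,0,0,0,-1],[1.5,-0.3,0,0,0,0,-1],[2.5,-0.5,0,0,0,0,-1],[2.5,-0.5,-3,0,0,0,-1],[2.5,-0.5,-7,0,0,0,-1],[2.5,-0.5,-11,0,0,0,-1],[2.5,-4,-14,0,0,0,-1],[2.5,-9,-17,0,0,0,-1]]]' 30; python3 -m creep '[[[0,-5,-1,0,0,0,-1],[0,-10,-2,0,0,0,-1],[0,-14,-2,0,0,0,-1],[0,-14,-2,0,0,0,-1]]]'; python3 -c "
from h import *
st()
import cv2
a=robot.read_camera('top')
b=robot.read_camera('side')
cv2.imwrite('pics/t5f.png',a[:,:,::-1]);cv2.imwrite('pics/s5f.png',b[:,:,::-1])
cv2.imwrite('pics/t5.png',cv2.resize(a[130:255,195:410],None,fx=3.7,fy=3.7,interpolation=2)[:,:,::-1]);cv2.imwrite('pics/s5.png',cv2.resize(b[155:315,230:350],None,fx=3.7,fy=3.7,interpolation=2)[:,:,::-1])"
```

```text
time: 9.6
tool_pos: [0.5435, 0.0391, 0.224]
tool_rot: [3.137, -0.004, 1.448]
contact_force: [0.8, 0.0, 1.8]
opening: 0.0001
time: 10.0
tool_pos: [0.3993, 0.0569, 0.2434]
tool_rot: [3.14, -0.003, 1.449]
contact_force: [-0.6, -1.3, -0.0]
opening: 0.0
t 10.0 box [-154.8   71.4] z 243.4 rpy [179.9  -0.2  83. ] F [-0.6 -1.3 -0. ] q [-0.05  0.11  1.82  0.    1.2   0.07] op 0.0
```

View pics/t5.png

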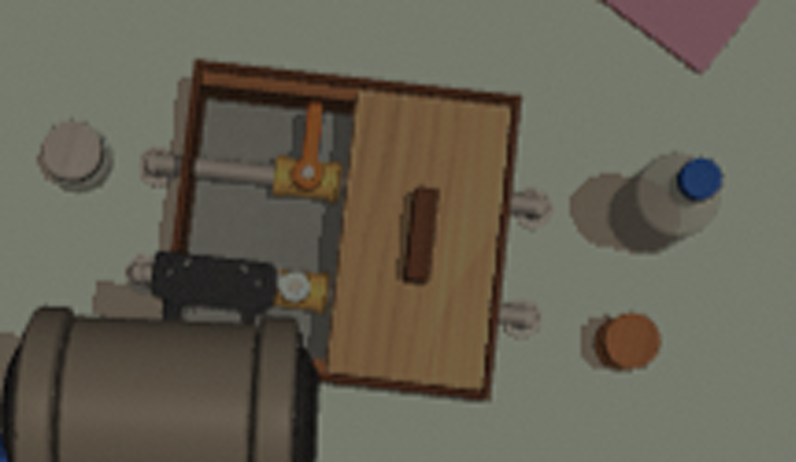

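View pics/s5.png

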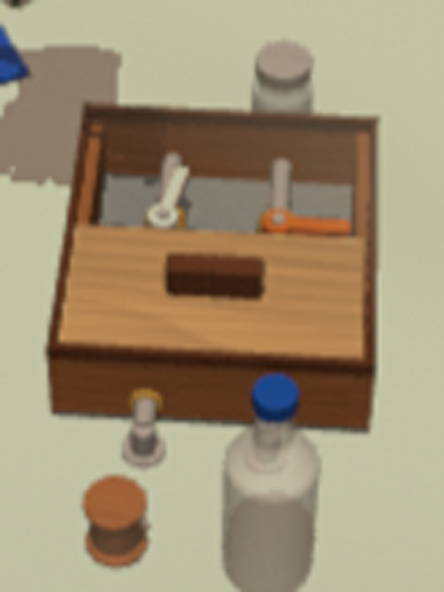

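```bash
python3 - <<'E'
from h import *
import cv2
for c,box in (("top",(150,185,262,290)),("side",(205,222,298,328))):
    im=cv2.imread(f"pics/{c[0]}5f.png"); hsv=cv2.cvtColor(im,cv2.COLOR_BGR2HSV)
    m=np.zeros(im.shape[:2],bool);a,b,d,e=box
    s=hsv[a:b,d:e];m[a:b,d:e]=(s[...,0]>=5)&(s[...,0]<=13)&(s[...,1]>195)&(s[...,2]>(110 if c=="top" else 200))
    v,u=np.nonzero(m);P=np.array([w2b(ray(c,(x,y),.056)) for x,y in zip(u,v)])
    print(c,len(P),P.min(0),P.max(0))
    for lo in range(30,100,8):
        q=P[(P[:,0]>=lo)&(P[:,0]<lo+8)]
        if len(q): print(lo,np.round(q[:,1].mean(),1),len(q))
    L=P[P[:,0]>56];k=np.polyfit(L[:,0],L[:,1],1);print("slope->angle",np.pi/2-np.arctan(k[0]))
def m(c,uv,o): return np.round(w2b(ray(c,np.array(uv)/3.7+np.array(o)-.4,.056)),1)
print(m("top",(308,174),[195,130]),m("top",(316,103),[195,130]),m("side",(277,220),[230,155]),m("side",(348,227),[230,155]))
print("white",m("side",(163,215),[230,155]),m("side",(183,168),[230,155]))
E
```

```text
top 4 [56.93697385 34.58021519] [85.94025213 35.04653962]
54 34.7 2
78 34.9 2
slope->angle 1.5642645197674812Traceback (most recent call last):
  File "<stdin>", line 8, in <module>
    return umr_minimum(a, axis, None, out, keepdims, initial, where)
ValueError: zero-size array to reduction operation minimum which has no identity
```

```bash
python3 - <<'E'
from h import *
import cv2
for c,box in (("top",(150,185,270,290)),("side",(205,225,298,330))):
    im=cv2.imread(f"pics/{c[0]}5f.png").astype(int); a,b,d,e=box
    m=np.zeros(im.shape[:2],bool);s=im[a:b,d:e]
    w=s[...,2]-s[...,1]; th=.6*w.max(); print(c,w.max())
    m[a:b,d:e]=(w>th)
    v,u=np.nonzero(m);P=np.array([w2b(ray(c,(x,y),.056)) for x,y in zip(u,v)])
    print(c,len(P),P.min(0).round(),P.max(0).round())
    L=P[(P[:,0]>56)&(P[:,0]<92)&(abs(P[:,1]-31)<12)]
    for lo in range(56,92,6):
        q=L[(L[:,0]>=lo)&(L[:,0]<lo+6)]
        if len(q): print(lo,np.round(q[:,1].mean(),1),len(q))
    k=np.polyfit(L[:,0],L[:,1],1);print("angle",np.pi/2-np.arctan(k[0]))
def m(c,uv,o): return np.round(w2b(ray(c,np.array(uv)/3.7+np.array(o)-.4,.056)),1)
print(m("top",(308,174),[195,130]),m("top",(316,103),[195,130]),m("side",(277,220),[230,155]),m("side",(348,227),[230,155]))
print("white",m("side",(163,215),[230,155]),m("side",(183,168),[230,155]))
E
```

```text
top 56
top 123 [31.  6.] [110.  61.]
56 30.5 8
62 31.2 8
68 31.2 7
74 29.6 8
80 30.8 9
86 31.0 8
angle 1.5707723781493586
side 91
side 101 [32. 17.] [96. 39.]
56 26.0 8
62 26.4 8
68 27.6 10
74 26.5 10
80 27.7 8
86 28.1 8
angle 1.5053965408735352
[41.1 30.3] [96.8 30.5] [41.5 30.3] [95.4 26.8]
white [-45.4  29.5] [-33.8  80.8]
```

```bash
python3 -c "
from h import *
def m(uv,z): return np.round(w2b(ray('top',np.array(uv)/3.7+[194.6,129.6],z)),1)
print(m((357,93),.074),m((330,376),.074)); st()
print(robot.hand_in())"
```

```text
[104.2  -0. ] [-111.7   -3.9]
t 10.1 box [-149.8   71.3] z 243.9 rpy [179.6  -0.2  83. ] F [ 0.5 -0.1 -0.2] q [-0.05  0.12  1.81  0.    1.2   0.07] op 0.0
the job is handed in; nothing more can be done
None
```

The cover is at the other end of the box and the orange tap is shut. I handed the job in at about 10 s of the 45 s allowed.

- **Cover:** I slid it along its guides by pushing the ridge's +y face with closed fingertips. At the end the force rose to 34 N against the stop. Its opening-side edge now lies at box y ≈ 0 to -4 mm, against -1 mm expected at the stop.
- **Orange handle:** I pushed it round clockwise until the force rose to about 21 N at its stop. The top picture gives 1.571 rad. The side picture gave a noisier 1.505 rad, so the two disagree by about 0.07 rad. I trusted the top view and the stop force. The finger ended about 1.6 mm short of where I had calculated at both stops, which looks like a constant measuring offset.
- **White handle:** it looks the same before and after, with its tip at box (-34, 81) mm, about 0.22 rad.
- **Bystanders:** the bottle, spool and pin jar appear at the same pixels as before.
- **Arm:** it ended clear, about 0.24 m above the table, with near-zero force on the tool.

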